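Show the valve body's three capped ports to the scanner

ROBOT

A 6-joint arm with a two-finger parallel gripper is mounted at the origin on the work surface. World frame = base frame: x ahead of the robot, y to its left, z up, the work surface at z = 0. Lengths are in m, angles in rad, forces in N, time in s.
With the tool pointing down it reaches from about 0.325 to 1 m from the base axis. Payload 5.1 kg.
Tool frame: the origin (TCP) lies at the very end of the fingers, on their centre line; the grasp point (between the pads) lies 19 mm behind it; z points along the fingers, y is the line along which they close (so a half turn about z gives the same grasp; the last joint's range is limited). The gripper opens to 85 mm and grips with 20 to 120 N. Pads are 22 mm wide; open, the fingers measure 114 mm over their backs; the gripper's body (76 mm by 85 mm) begins 54 mm behind the grasp point. The pads swing forward as they close: fully open they stand 13 mm farther back than shut.
Start: joints at [1.152, 0.124, 1.65, -0, 1.367, -0.083], TCP at [0.214, 0.614, 0.231] pointing down, gripper open.
Joint ranges: [-2.61, 2.61], [-1.02, 2.33], [0.03, 2.71], [-1.35, 4.49], [0.32, 2.68], [-2.91, 2.91]. Speed limits (rad/s): [2.57, 2.57, 3.14, 3.14, 3.14, 3.14].

INTERFACE

Orientations are given as a 3x3 rotation matrix whose columns are the frame's x, y, z axes.
In Python, from rig import ctrl, viewer, order gives the robot as it stands.
- The arm moves only by the shell command python3 -m jog 'ROWS' [FORCE]. ROWS is JSON, a list of rows, each a list of 7 numbers: the opening, from -1 (shut) to 1 (fully open), then the shift along the tool's x, y, z in units of 25 mm (1.0 is 25 mm), then the turn, a rotation vector about the tool's x, y, z in units of 6 degrees (1.0 is 6 degrees). In form: [[hand, x, y, z, wx, wy, wz], ...]. A call has 1 to 12 rows; each row shifts and turns the commanded pose from where the row before left it, along the tool's axes as they then stand; what a row does not reach is not made up. A row lasts 1/12 s, in which the tool goes at most 41.7 mm and 7.16 degrees, less where a joint would pass 70% of its speed; a pose out of reach is approached as far as the arm can. A call is refused whole if a number of a shift passes 1 or a number of a turn 1, either way. A call with a gripper value outside its range is refused whole. The fingers move at their own pace and stop on an object; FORCE is the grip in N (left out, the last holds). Time passes only in rows, so rows that do not move let the fingers close. It gives the time, the measured TCP pose, the force, the opening and the grip force at its end, in the units of the state.
- ctrl.get_state(): the state, without advancing time (a new reading comes with each control period).
- viewer.read_camera(name): name is "scene" or "top" or "wrist"; returns a dict with "color" (480x640x3 uint8, red, green, blue), "intrinsics" (3x3 intrinsics, pixels), "eye" and "orientation" of the camera in the world. Camera axes: x right, y up, looking along -z (the intrinsics and any distortion apply to the point x, -y, -z); pixel columns grow to the right and rows downward; lengths in m; the calibration is good to about 2 mm. The wrist camera is an equidistant fisheye: a pixel r from the principal point sees the ray r / f radians off the axis. A picture is of the moment at which its call begins. There is no depth.
- order.sign_off(): hands the job in; it is judged then, once.
The state is a dict: "t": time; "qpos": joint angles; "joint_velocities": joint speeds; "joint_efforts": joint torques, N m; "eef_pos": TCP position; "tool_rot": TCP orientation; "wrist_force": force on the tool from outside, world axes, zero at the start; "wrist_torque": the same for the moment, N m; "gripper_width": opening from 0.0 (shut) to 1.0 (fully open); "grasp_force": force on a finger pad.
Only numpy, scipy, OpenCV 4.12 (cv2) and the standard library are available. Lean on these libraries where they do the work, as an engineer would, in place of code of your own. Each camera call takes 0.05 s, during which the arm holds its last target. There are 200 camera calls.

TASK

Slide the scanner's orange shutter tab fully to its end stop so that the lens is clear, and leave it open. Then take the valve body with the coloured caps out of the green tray and show its caps to the lens one after the other, red, then yellow, then blue: hold each still for a second with the cap's face at the focus point, squarely facing the lens. Then set it down upright, without dropping it, on a free place on the grey tray's floor, do not let it touch the scanner, and leave the bare valve bodies and the bottle where they stand.

Things in the scene. Friction and masses are not known exactly. Their poses are not given: they have to be found in the camera images.
- valve: loose cast aluminium valve body to inspect (0.3 kg), upright in the green tray, any yaw: block 44 x 44 x 50 mm high, on its top a square spigot 22 x 22 mm, 40 mm high (90 mm in all), flats square with x and y. Caps (28 mm across, 6 mm proud): red on +y, yellow on +x, blue on -y, each with a small square of its colour on the block's top; -x side plain. Origin: centre of underside, z up
- cap_red (a point): centre of the outer face of the red cap, 28 mm from the valve body's axis, 25 mm above its underside; axes as valve
- cap_yellow (a point): centre of the outer face of the yellow cap, 28 mm from the axis, 25 mm up; axes as valve
- cap_blue (a point): centre of the outer face of the blue cap, 28 mm from the axis, 25 mm up; axes as valve
- stand: fixed grey base plate of the scanner, 290 x 120 x 12 mm, with a 28 mm steel post at x 165, y 28 mm that carries the head. Origin: on the table straight under the focus point, where a yellow cross is painted on the plate; the plate reaches 50 mm towards -x and 240 mm towards +x; z up, x to the post
- scan_head: fixed blue scanner head that looks 30 degrees downwards to the robot's side. Its origin is the focus point, in the air 150 mm above the table over the yellow cross; x points from there to the middle of the lens (black ring 44 mm across, 129 mm away), rising at 30 degrees; y level; z square to both, up and leaning to the stand's -x. The box spans x 135 to 220, y -40 to 95, z -35 to 35 mm
- focus (a point): the focus point in the air, same place and axes as scan_head: the centre of a cap's outer face must be brought here, facing the lens
- shutter (a joint): position of the black shutter plate in front of the lens, m: 0 = lens fully covered, 0.060 = end stop, lens clear; it slides along +y of the scanner head with about 1.5 N of friction and stays where it is left
- shutter_tab (a point): point to grip on the orange tab of the shutter, which sticks up above the head: 12 mm (x) by 14 mm (y), in the scanner head's frame at x 112 to 124 mm, z 29 to 81 mm; this point is at x 118, z 66 mm, 15 mm below the tab's top end; axes as the scanner head
- supply_tray: fixed green tray 220 x 220 mm, 45 mm high, walls and floor 5 mm, holding the capped valve body and two bare ones. Origin: centre of the underside, z up
- pass_tray: fixed grey tray of the same size (220 x 220 mm, 45 mm high, walls and floor 5 mm) for inspected parts; one bare valve body already stands in it. Origin: centre of the underside, z up
- bare_a: a bystander: a bare valve body of the same shape and size as valve but with dark steel ports and no coloured caps, standing loose in the green tray
- bare_b: a bystander: a bare valve body of the same shape and size as valve but with dark steel ports and no coloured caps, standing loose in the green tray
- bare_c: a bystander: a bare valve body of the same shape and size as valve but with dark steel ports and no coloured caps, standing loose in the grey tray
- oil_bottle: a bystander: white plastic bottle 48 mm across and 140 mm high with a red cap, standing loose on the table between robot and scanner; origin: centre of the underside
There are look-alikes about, which are no part of the job. What is shaped like the valve but pink or purple is not meant.

How it is judged:
On the way, in this order (a step that is already met when the one before it is completed fails the run):
1. the shutter is at its open end stop (value of joint shutter above 0.056 m), for 0.2 s.
2. the red cap is held at the focus, facing the lens, shutter open (centre within 15 mm, within 10 degrees) (value of joint shutter above 0.056 m and distance between cap_red and focus below 0.015 m and angle between the y axis of valve and the x axis of scan_head, either way round below 0.18 rad and x of valve in the frame of scan_head below 0 m), for 0.5 s.
3. the yellow cap is held at the focus, facing the lens, shutter open (centre within 15 mm, within 10 degrees) (value of joint shutter above 0.056 m and distance between cap_yellow and focus below 0.015 m and angle between the x axis of valve and the x axis of scan_head, either way round below 0.18 rad and x of valve in the frame of scan_head below 0 m), for 0.5 s.
4. the blue cap is held at the focus, facing the lens, shutter open (centre within 15 mm, within 10 degrees) (value of joint shutter above 0.056 m and distance between cap_blue and focus below 0.015 m and angle between the y axis of valve and the x axis of scan_head, either way round below 0.18 rad and x of valve in the frame of scan_head below 0 m), for 0.5 s.
5. the valve body is lowered upright into the grey tray, within 10 mm of its floor, while still held (x of valve in the frame of pass_tray between -0.086 and 0.086 m and y of valve in the frame of pass_tray between -0.086 and 0.086 m and angle between valve's own z axis and vertical below 0.1 rad and z of valve in the frame of pass_tray below 0.015 m and contact force between valve and the fingers above 0.5 N), for 0.05 s.
At the end, for the whole second after the job is handed in: the valve body stands at rest on the grey tray's floor (underside within 4 mm of the floor, its axis within 86 mm of the tray's centre lines), upright within 6 degrees, and the shutter is still within 4 mm of its open end stop (x of valve in the frame of pass_tray between -0.086 and 0.086 m and y of valve in the frame of pass_tray between -0.086 and 0.086 m and angle between valve's own z axis and vertical below 0.1 rad and value of joint shutter above 0.056 m and z of valve in the frame of pass_tray between 0.001 and 0.009 m and linear speed of valve below 0.02 m/s and angular speed of valve below 0.2 rad/s); the robot touches nothing.
It fails at once if a bare valve body or the bottle is shifted more than 25 mm or tipped by more than 0.4 rad (distance of any of bare_a, bare_b, bare_c, oil_bottle from where it was at the start of the episode above 0.025 m or angle between any of bare_a, bare_b, bare_c, oil_bottle's own z axis and vertical above 0.4 rad).
It fails at once if the valve body touches the scanner (contact force between valve and scan_head above 1 N or contact force between valve and stand above 1 N).
It also fails if it takes over 64 s, if anything falls off the work surface, if the arm or the gripper's body presses on something with over 40 N, if the wrist force passes 120 N, or if a joint passes its speed limit or range.

## Working session

There is one attempt and no reset: what is moved stays moved. The work goes in short steps, Python scripts to look and compute and a shell command to move; the robot and the scene stay as the last step left them, time stands still between calls to the robot, and variables do not carry over. Pictures are saved under pics/ and viewed, at most 10 in all, crops included, and the job is handed in when it is done.

```bash
ls; mkdir -p pics
python3 - <<'E'
from rig import ctrl, viewer
import cv2,pickle
s=ctrl.get_state();print(s)
d={}
for n in("scene","top","wrist"):
    c=viewer.read_camera(n);d[n]=c
    cv2.imwrite(f"pics/{n}0.png",c["color"][:,:,::-1]);print(n,c["intrinsics"],c["eye"],c["orientation"],c.keys())
pickle.dump(d,open("cam0.pkl","wb"))
E
```

```text
pics
{'t': 0.0, 'qpos': array([ 1.15238394e+00,  1.24506122e-01,  1.65168042e+00, -2.49350741e-05,
        1.36749385e+00, -8.25978576e-02]), 'joint_velocities': array([ 0.00012487,  0.00111267,  0.00029433, -0.00115596, -0.00052751,
       -0.00191057]), 'joint_efforts': array([-5.11905037e-04, -4.23618615e+01, -3.65450943e+01, -1.41582227e-04,
        6.89855820e-03,  1.07226253e-05]), 'eef_pos': array([0.21398263, 0.61311938, 0.23004856]), 'tool_rot': array([[-9.44143811e-01,  3.29532672e-01, -8.25954300e-04],
       [ 3.29533674e-01,  9.44141875e-01, -1.91756155e-03],
       [ 1.47918861e-04, -2.08263362e-03, -9.99997820e-01]]), 'wrist_force': array([-0.2900093 ,  0.31124368, -0.29920721]), 'wrist_torque': array([-0.0215793 ,  0.04314447,  0.0375241 ]), 'grasp_force': 0.0, 'gripper_width': 0.9971537445678227}
scene [[556.14700116   0.         308.52841014]
 [  0.         556.14700116 243.42918243]
 [  0.           0.           1.        ]] [ 1.65259462 -0.10828594  1.21033717] [[ 0.03067035 -0.67456314  0.73757976]
 [ 0.99950626  0.01566049 -0.02723938]
 [ 0.00682381  0.73805103  0.67471039]] dict_keys(['color', 'intrinsics', 'eye', 'orientation'])
top [[456.39992927   0.         317.68370654]
 [  0.         456.39992927 235.48032229]
 [  0.           0.           1.        ]] [ 0.45690138 -0.06062287  1.38975213] [[ 0.01210563  0.996366   -0.08431048]
 [-0.99992265  0.01230314  0.00182344]
 [ 0.0028541   0.08428188  0.99643786]] dict_keys(['color', 'intrinsics', 'eye', 'orientation'])
wrist [[371.64829954   0.         318.55881754]
 [  0.         371.64829954 239.02734953]
 [  0.           0.           1.        ]] [0.13860608 0.63923482 0.37325379] [[ 0.32898223 -0.89721444 -0.29457926]
 [ 0.94433264  0.31171925  0.10519968]
 [-0.00256065 -0.31278964  0.94981897]] dict_keys(['color', 'intrinsics', 'eye', 'orientation'])
```

View pics/top0.png

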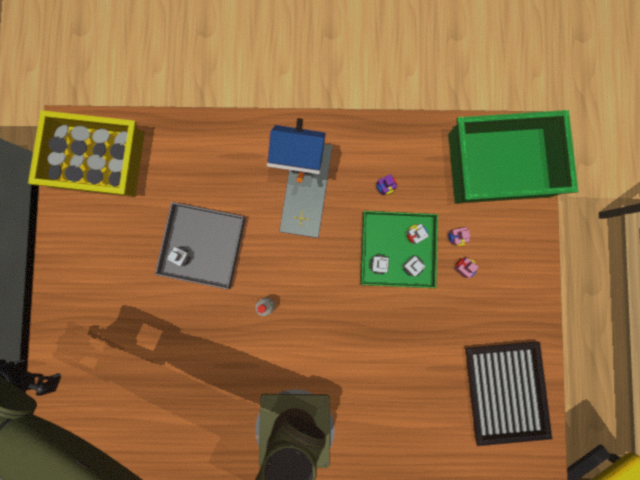

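View pics/scene0.png

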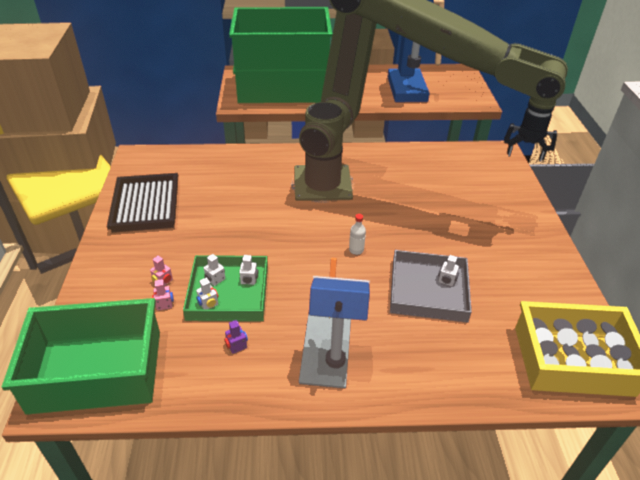

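Candidates, by pixel in the top view: the capped valve in the green tray at (417,233), bare ones at (380,264) and (414,266), pink look-alikes at (459,236) and (467,267), and a purple one at (387,184). I choose (417,233). The stand is at about (303,200), with the orange tab near (300,178). The grey tray is at (201,245), with bare_c at (178,256), and the bottle is at (264,307).

```bash
cat > h.py <<'E'
import numpy as np, cv2
from rig import ctrl, viewer
def ray(c,u,v,fish=False):
    K=c["intrinsics"];x=(u-K[0,2])/K[0,0];y=(v-K[1,2])/K[1,1]
    if fish:
        r=np.hypot(x,y);s=np.sin(r)/max(r,1e-9);d=np.array([x*s,-y*s,-np.cos(r)])
    else: d=np.array([x,-y,-1.])
    return c["orientation"]@d
def onz(c,u,v,z,fish=False):
    d=ray(c,u,v,fish);e=np.array(c["eye"]);return e+d*(z-e[2])/d[2]
def proj(c,p,fish=False):
    K=c["intrinsics"];q=c["orientation"].T@(np.array(p)-c["eye"]);q=np.array([q[0],-q[1],-q[2]])
    if fish:
        r=np.hypot(q[0],q[1]);t=np.arctan2(r,q[2]);x,y=q[0]/r*t,q[1]/r*t
    else: x,y=q[0]/q[2],q[1]/q[2]
    return np.array([K[0,0]*x+K[0,2],K[1,1]*y+K[1,2]])
E
python3 - <<'E'
import pickle,cv2,numpy as np
d=pickle.load(open("cam0.pkl","rb"));im=d["top"]["color"][:,:,::-1]
a=im[205:295,355:445];b=im[120:240,260:340];g=im[200:290,155:245]
r=lambda x,f:cv2.resize(x,None,fx=f,fy=f,interpolation=cv2.INTER_CUBIC)
out=np.zeros((600,800,3),np.uint8)
A=r(a,4.4);out[:396,:396]=A[:396,:396]
B=r(b,5);out[:600,400:800]=B
G=r(g,2.2);out[400:598,:198]=G
cv2.imwrite("pics/crop1.png",out)
E
```

```text
(no output)
```

View pics/crop1.png

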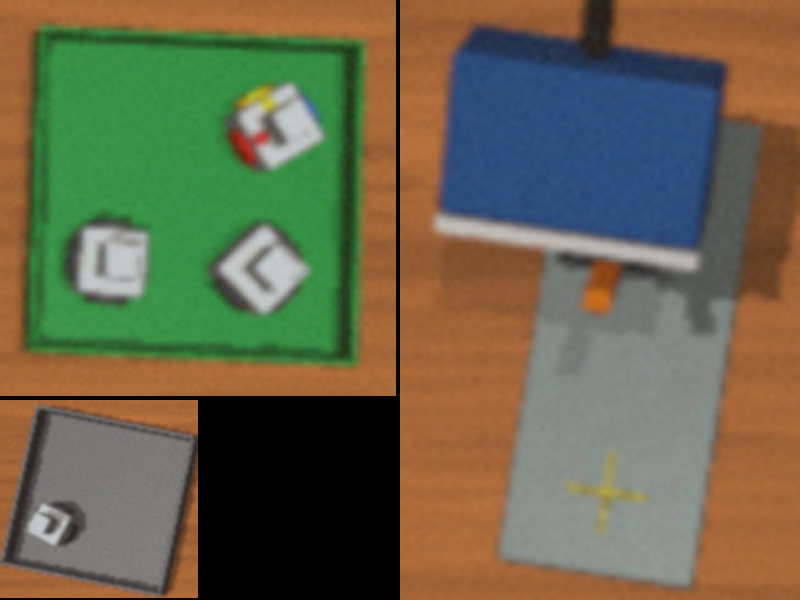

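```bash
cat >> h.py <<'E'
from scipy.spatial.transform import Rotation as Ro
def rows(target_p,target_R,n,s=None):
    "constant row (shift/25mm, turn/6deg) repeated n times that reaches the target"
    s=s or ctrl.get_state();R0=s["tool_rot"]
    w=Ro.from_matrix(R0.T@target_R).as_rotvec()/n
    p=R0.T@(np.array(target_p)-s["eef_pos"]);Rw=Ro.from_rotvec(w).as_matrix()
    S=sum(np.linalg.matrix_power(Rw,k) for k in range(n))
    v=np.linalg.solve(S,p)
    return np.round(np.r_[v/.025,w/np.radians(6)],3)
def down(yaw): # tool pointing down, tool y at world angle yaw
    y=np.array([np.cos(yaw),np.sin(yaw),0]);z=np.array([0,0,-1.]);return np.c_[np.cross(y,z),y,z]
def Rz(a): return Ro.from_euler("z",a).as_matrix()
E
cat > fit.py <<'E'
import pickle;from h import *;from scipy.optimize import least_squares as ls
d=pickle.load(open("cam0.pkl","rb"));T=d["top"]
A=lambda x,y:((x+.5)/4.4-.5+355,(y+.5)/4.4-.5+205)
B=lambda x,y:((x-400+.5)/5-.5+260,(y+.5)/5-.5+120)
G=lambda x,y:((x+.5)/2.2-.5+155,(y-400+.5)/2.2-.5+200)
def fit(name,obs,x0):
    f=lambda q:np.concatenate([proj(T,np.r_[q[:2],0]+Rz(q[2])@np.array(p))-uv for p,uv in obs])
    r=ls(f,x0);print(name,r.x.round(4),"yawdeg",np.degrees(r.x[2]).round(1),"res px",f(r.x).round(1));return r.x
mm=.001
st=fit("stand",[((0,0,.012),B(606,492)),((-.05,.06,.012),B(500,557)),((-.05,-.06,.012),B(690,585)),((.24,-.06,.012),B(762,122))],[.5,0,-.1])
va=fit("valve",[((a*.022,b*.022,.055),A(*p)) for a,b,p in((1,-1,(290,84)),(-1,-1,(325,130)),(-1,1,(263,168)),(1,1,(232,125)))],[.45,-.27,.5])
pt=fit("pass",[((a*.11,b*.11,.045),G(*p)) for a,b,p in((1,1,(38,407)),(1,-1,(195,436)),(-1,-1,(165,594)),(-1,1,(4,562)))],[.45,.3,-.15])
su=fit("supply",[((a*.11,b*.11,.045),A(*p)) for a,b,p in((1,1,(38,28)),(1,-1,(362,42)),(-1,-1,(355,364)),(-1,1,(25,350)))],[.45,-.3,0])
print("bareA",onz(T,*A(113,263),.055),"bareB",onz(T,*A(262,268),.055),"bareC",onz(T,*G(50,524),.055), "bottle",onz(T,264,307,.14))
Rh=Rz(st[2])@Ro.from_euler("y",-30,degrees=True).as_matrix();F=np.r_[st[:2],.15]
tab=F+Rh@[.118,0,.066];print("tab",tab,"proj top end",proj(T,F+Rh@[.118,0,.081]),"seen",B(598,300), "scene",proj(d["scene"],F+Rh@[.118,0,.081]))
np.savez("pose.npz",F=F,Rh=Rh,va=va,pt=pt,tab=tab)
E
python3 fit.py
```

```text
stand [ 0.6271 -0.0118 -0.1355] yawdeg -7.8 res px [ 0.2 -0.3 -0.6  0.   0.5  0.2 -0.1  0.1]
valve [ 0.5796 -0.3568  0.6086] yawdeg 34.9 res px [-1.1 -0.6 -0.4  1.2  1.5  1.  -0.1 -1.6]
pass [ 0.5388  0.2824 -0.1725] yawdeg -9.9 res px [-0.2 -1.2  1.  -0.9 -0.2  0.7 -0.6  1.4]
supply [ 0.5339 -0.3033 -0.0323] yawdeg -1.9 res px [-0.2 -0.7  0.1 -0.6  0.   0.7  0.   0.5]
bareA [ 0.48738025 -0.2469342   0.055     ] bareB [ 0.48527086 -0.34586601  0.055     ] bareC [0.50436012 0.34581783 0.055     ] bottle [0.36626425 0.08027237 0.14      ]
tab [ 0.69562045 -0.02113211  0.26615768] proj top end [301.11864749 179.81540513] seen (299.2, 179.6) scene [330.15696769 258.07123842]
```

```bash
cat > tgt.py <<'E'
from h import *;P=np.load("pose.npz");F,Rh,va,pt=P["F"],P["Rh"],P["va"],P["pt"]
hx,hy,hz=Rh.T
Rtab=np.c_[np.cross(hy,-hz),hy,-hz]   # tool y = head y, tool z = -head z
H=lambda x,y,z:F+Rh@np.array([x,y,z])
E
python3 - <<'E'
from tgt import *
for n in(24,30,36):print(n,rows(H(.118,.003,.17),Rtab,n))
E
```

```text
24 [-0.981 -0.838  0.025 -0.021 -0.208 -0.078]
30 [-0.784 -0.671  0.022 -0.017 -0.166 -0.062]
36 [-0.653 -0.56   0.019 -0.014 -0.138 -0.052]
```

```bash
R='[0.3,-0.98,-0.84,0.025,-0.02,-0.21,-0.08]'; python3 -m jog '[[0.3,-0.98,-0.84,0.025,-0.02,-0.21,-0.08],[0.3,-0.98,-0.84,0.025,-0.02,-0.21,-0.08],[0.3,-0.98,-0.84,0.025,-0.02,-0.21,-0.08],[0.3,-0.98,-0.84,0.025,-0.02,-0.21,-0.08],[0.3,-0.98,-0.84,0.025,-0.02,-0.21,-0.08],[0.3,-0.98,-0.84,0.025,-0.02,-0.21,-0.08],[0.3,-0.98,-0.84,0.025,-0.02,-0.21,-0.08],[0.3,-0.98,-0.84,0.025,-0.02,-0.21,-0.08],[0.3,-0.98,-0.84,0.025,-0.02,-0.21,-0.08],[0.3,-0.98,-0.84,0.025,-0.02,-0.21,-0.08],[0.3,-0.98,-0.84,0.025,-0.02,-0.21,-0.08],[0.3,-0.98,-0.84,0.025,-0.02,-0.21,-0.08]]' 40
python3 - <<'E'
from tgt import *
print(H(.118,.003,.17))
for n in(12,18):print(n,rows(H(.118,.003,.17),Rtab,n))
E
```

```text
t: 1.15
eef_pos: [0.4223, 0.2872, 0.2572]
tool_rot: [[-0.938, 0.23, 0.258], [0.225, 0.973, -0.05], [-0.262, 0.011, -0.965]]
wrist_force: [-0.3, -0.2, -0.4]
gripper_width: 0.651
grasp_force: 0.0
[ 0.64450269 -0.01113336  0.35622432]
12 [-0.976 -0.836  0.03  -0.022 -0.205 -0.075]
18 [-0.65  -0.558  0.022 -0.014 -0.137 -0.05 ]
```

```bash
python3 -m jog '[[0.3,-0.98,-0.84,0.03,-0.02,-0.21,-0.08],[0.3,-0.98,-0.84,0.03,-0.02,-0.21,-0.08],[0.3,-0.98,-0.84,0.03,-0.02,-0.21,-0.08],[0.3,-0.98,-0.84,0.03,-0.02,-0.21,-0.08],[0.3,-0.98,-0.84,0.03,-0.02,-0.21,-0.08],[0.3,-0.98,-0.84,0.03,-0.02,-0.21,-0.08],[0.3,-0.98,-0.84,0.03,-0.02,-0.21,-0.08],[0.3,-0.98,-0.84,0.03,-0.02,-0.21,-0.08],[0.3,-0.98,-0.84,0.03,-0.02,-0.21,-0.08],[0.3,-0.98,-0.84,0.03,-0.02,-0.21,-0.08],[0.3,-0.97,-0.83,0.03,-0.02,-0.21,-0.08],[0.3,0,0,0,0,0,0]]'
python3 - <<'E'
from tgt import *
import pickle
c=viewer.read_camera("wrist");pickle.dump(c,open("w1.pkl","wb"))
cv2.imwrite("pics/w1.png",c["color"][:,:,::-1])
for z in(.066,.081):print(proj(c,H(.118,.0,z),True))
print(rows(H(.118,.003,.10),Rtab,6))
E
```

```text
t: 2.15
eef_pos: [0.6285, 0.0099, 0.3484]
tool_rot: [[-0.864, 0.143, 0.484], [0.123, 0.99, -0.072], [-0.489, -0.003, -0.872]]
wrist_force: [-0.6, -0.3, 0.9]
gripper_width: 0.647
grasp_force: 0.0
[290.59427331 264.12815659]
[288.91460699 272.07130078]
[-0.151 -0.133  0.48  -0.008 -0.025 -0.009]
```

View pics/w1.png

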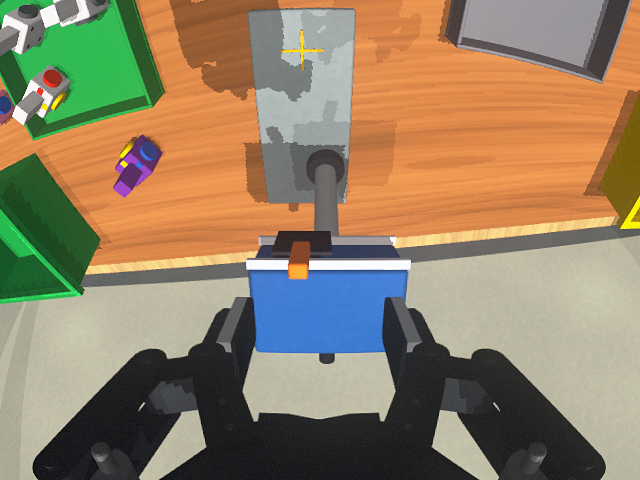

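The tab's end is at (298,270) in this view and the prediction was about (289,272). The cross is at (302,50).

Run:
```python
from tgt import *
import pickle
c=pickle.load(open("w1.pkl","rb"))
for p in((0,0,.012),(-.05,.06,.012),(-.05,-.06,.012)):
  print(proj(c,np.r_[F[:2],0]+Rz(-.1355)@np.array(p),True))
for y in(.004,.006,.008):print(y,proj(c,H(.118,y,.081),True))
print("head near top corners",proj(c,H(.135,.095,.035),True),proj(c,H(.135,-.04,.035),True))
print(rows(H(.118,.006,.10),Rtab,6))
```

```text
[301.23040654  50.86383747]
[354.96024042  10.18233678]
[245.84182834  12.88120935]
0.004 [294.71560223 272.08639281]
0.006 [297.62117664 272.09193297]
0.008 [300.52967015 272.09612977]
head near top corners [408.742126   268.91080972] [246.18460008 269.40470288]
[-0.151 -0.113  0.48  -0.008 -0.025 -0.009]
```

```bash
python3 -m jog '[[0.3,-0.15,-0.11,0.48,-0.01,-0.025,-0.01],[0.3,-0.15,-0.11,0.48,-0.01,-0.025,-0.01],[0.3,-0.15,-0.11,0.48,-0.01,-0.025,-0.01],[0.3,-0.15,-0.11,0.48,-0.01,-0.025,-0.01],[0.3,-0.15,-0.12,0.48,-0.01,-0.025,-0.01],[0.3,-0.15,-0.12,0.48,-0.01,-0.025,-0.01],[0.3,0,0,0,0,0,0]]'
python3 - <<'E'
from tgt import *
s=ctrl.get_state();print(Rh.T@(s["eef_pos"]-F),rows(H(.118,.006,.048),Rtab,4))
E
```

```text
t: 2.78
eef_pos: [0.6788, -0.0112, 0.2906]
tool_rot: [[-0.861, 0.131, 0.491], [0.114, 0.991, -0.064], [-0.495, 0.0, -0.869]]
wrist_force: [-0.6, 0.0, -0.6]
gripper_width: 0.651
grasp_force: 0.0
[0.1145636  0.00757012 0.09616129] [-0.036 -0.017  0.481  0.006 -0.014  0.009]
```

```bash
python3 -m jog '[[0.3,-0.04,-0.02,0.48,0.01,-0.01,0.01],[0.3,-0.04,-0.02,0.48,0.01,-0.01,0.01],[0.3,-0.04,-0.02,0.48,0.01,-0.01,0.01],[0.3,-0.04,-0.02,0.48,0.01,-0.01,0.01],[-1,0,0,0,0,0,0],[-1,0,0,0,0,0,0],[-1,0,0,0,0,0,0],[-1,0,0,0,0,0,0],[-1,0,0,0,0,0,0]]' 40
python3 - <<'E'
from tgt import *
s=ctrl.get_state();print(Rh.T@(s["eef_pos"]-F))
E
```

```text
t: 3.53
eef_pos: [0.7058, -0.0162, 0.256]
tool_rot: [[-0.856, 0.136, 0.499], [0.117, 0.991, -0.069], [-0.504, -0.001, -0.864]]
wrist_force: [0.7, 0.8, -1.0]
gripper_width: 0.161
grasp_force: 42.5
[0.12111401 0.00629954 0.05250779]
```

```bash
python3 -m jog '[[-1,0,0.3,0,0,0,0],[-1,0,0.3,0,0,0,0],[-1,0,0.3,0,0,0,0],[-1,0,0.3,0,0,0,0],[-1,0,0.3,0,0,0,0],[-1,0,0.3,0,0,0,0],[-1,0,0.2,0,0,0,0],[-1,0,0.1,0,0,0,0],[-1,0,0.05,0,0,0,0],[-1,0,0,0,0,0,0]]'
python3 - <<'E'
from tgt import *
s=ctrl.get_state();print(Rh.T@(s["eef_pos"]-F))
E
```

```text
t: 4.37
eef_pos: [0.7135, 0.0377, 0.256]
tool_rot: [[-0.856, 0.136, 0.5], [0.117, 0.991, -0.068], [-0.504, 0.0, -0.863]]
wrist_force: [1.1, 1.3, 3.6]
gripper_width: 0.153
grasp_force: 43.0
[0.12136389 0.06071041 0.05233197]
```

```bash
python3 -m jog '[[-1,0,0.05,0,0,0,0],[-1,0,0.05,0,0,0,0],[-1,0,0.05,0,0,0,0],[-1,0,0,0,0,0,0]]'
python3 - <<'E'
from tgt import *
s=ctrl.get_state();print(Rh.T@(s["eef_pos"]-F), Rh.T@s["wrist_force"])
E
```

```text
t: 4.7
eef_pos: [0.7136, 0.0383, 0.256]
tool_rot: [[-0.856, 0.138, 0.498], [0.116, 0.99, -0.073], [-0.504, -0.005, -0.864]]
wrist_force: [-2.1, -8.2, 4.2]
gripper_width: 0.153
grasp_force: 43.3
[0.12137607 0.0612999  0.05229632] [ 1.22819208 -8.44398653  4.09697335]
```

```bash
python3 -m jog '[[0.2,0,-0.06,0,0,0,0],[0.2,0,0,0,0,0,0],[0.2,0,0,0,0,0,0],[0.2,0,0,0,0,0,0],[0.2,0,0,-0.5,0,0,0],[0.2,0,0,-0.9,0,0,0],[0.2,0,0,-0.9,0,0,0],[0.2,0,0,-0.9,0,0,0],[0.2,0,0,-0.9,0,0,0],[0.2,0,0,0,0,0,0]]'
python3 - <<'E'
from tgt import *
import pickle
c=viewer.read_camera("wrist");pickle.dump(c,open("w2.pkl","wb"));cv2.imwrite("pics/w2.png",c["color"][:,:,::-1])
for y in(.054,.057,.06):print(y,proj(c,H(.118,y,.081),True))
p=np.r_[va[:2],.20]
for n in(18,24):print(rows(p,down(va[2]),n))
E
```

```text
t: 5.53
eef_pos: [0.6625, 0.0471, 0.3515]
tool_rot: [[-0.851, 0.135, 0.507], [0.117, 0.991, -0.068], [-0.512, 0.001, -0.859]]
wrist_force: [0.1, 0.1, 1.8]
gripper_width: 0.604
grasp_force: 0.0
0.054 [304.96469699 237.44995535]
0.057 [309.72279793 237.45071997]
0.06 [314.48372792 237.45165732]
[-0.207 -0.917  0.372  0.117  0.267  0.428]
[-0.16  -0.687  0.28   0.088  0.2    0.321]
```

View pics/w2.png

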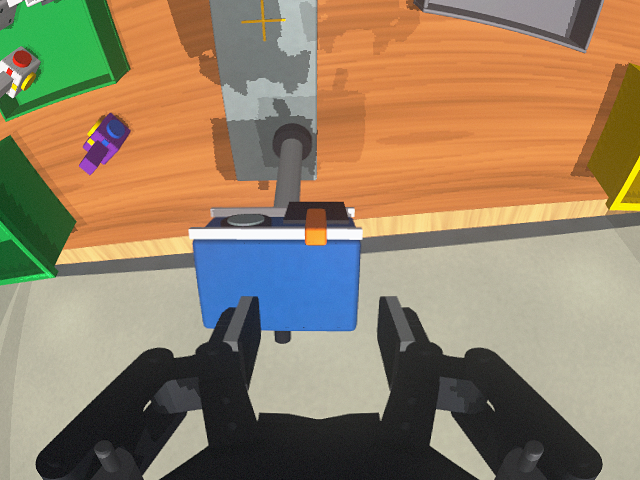

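The tab is now at (316,237), which matches 0.060. The lens ring is uncovered at (247,219), so the shutter is open. Next I go above the valve.

```bash
python3 -m jog '[[0.2,-0.2,-0.92,0.37,0.12,0.27,0.43],[0.2,-0.2,-0.92,0.37,0.12,0.27,0.43],[0.2,-0.2,-0.92,0.37,0.12,0.27,0.43],[0.2,-0.2,-0.92,0.37,0.12,0.27,0.43],[0.2,-0.2,-0.92,0.37,0.12,0.27,0.43],[0.2,-0.2,-0.92,0.37,0.12,0.27,0.43],[0.2,-0.2,-0.92,0.37,0.12,0.27,0.43],[0.2,-0.2,-0.92,0.37,0.12,0.27,0.43],[0.2,-0.2,-0.92,0.37,0.12,0.27,0.43],[0.2,-0.2,-0.92,0.37,0.12,0.27,0.43],[0.2,-0.2,-0.92,0.37,0.12,0.27,0.43],[0.2,-0.2,-0.92,0.37,0.12,0.27,0.43]]'
python3 - <<'E'
from tgt import *
print(rows(np.r_[va[:2],.20],down(va[2]),6))
E
```

```text
t: 6.58
eef_pos: [0.6467, -0.2381, 0.2497]
tool_rot: [[-0.753, 0.64, 0.151], [0.637, 0.767, -0.073], [-0.162, 0.041, -0.986]]
wrist_force: [0.1, 0.6, -0.1]
gripper_width: 0.604
grasp_force: 0.0
[-0.233 -0.883  0.331  0.1    0.249  0.418]
```

```bash
python3 -m jog '[[0.2,-0.23,-0.88,0.33,0.1,0.25,0.42],[0.2,-0.23,-0.88,0.33,0.1,0.25,0.42],[0.2,-0.23,-0.88,0.33,0.1,0.25,0.42],[0.2,-0.23,-0.88,0.33,0.1,0.25,0.42],[0.2,-0.23,-0.88,0.33,0.1,0.25,0.42],[0.2,-0.23,-0.88,0.33,0.1,0.25,0.42],[0.2,0,0,0,0,0,0]]'
python3 - <<'E'
from tgt import *
import pickle
c=viewer.read_camera("wrist");pickle.dump(c,open("w3.pkl","wb"));im=c["color"][:,:,::-1]
V=lambda x,y,z:np.r_[va[:2],.005]+Rz(va[2])@np.array([x,y,z])
uv=proj(c,V(0,0,.09),True);print("spigot top pred",uv)
print([proj(c,V(a*.022,b*.022,.05),True).round() for a,b in((1,1),(1,-1),(-1,-1),(-1,1))])
x0=int(np.clip(uv[0]-100,0,440));y0=int(np.clip(uv[1]-75,0,330));print(x0,y0)
cv2.imwrite("pics/w3.png",cv2.resize(im[y0:y0+150,x0:x0+200],None,fx=4,fy=4,interpolation=cv2.INTER_CUBIC))
E
```

```text
t: 7.17
eef_pos: [0.5775, -0.3578, 0.1979]
tool_rot: [[-0.569, 0.823, -0.004], [0.823, 0.569, 0.002], [0.003, -0.002, -1.0]]
wrist_force: [0.1, 1.0, -0.5]
gripper_width: 0.602
grasp_force: 0.0
spigot top pred [322.4066436 237.7000306]
[array([350., 195.]), array([349., 248.]), array([295., 248.]), array([294., 195.])]
222 162
```

View pics/w3.png

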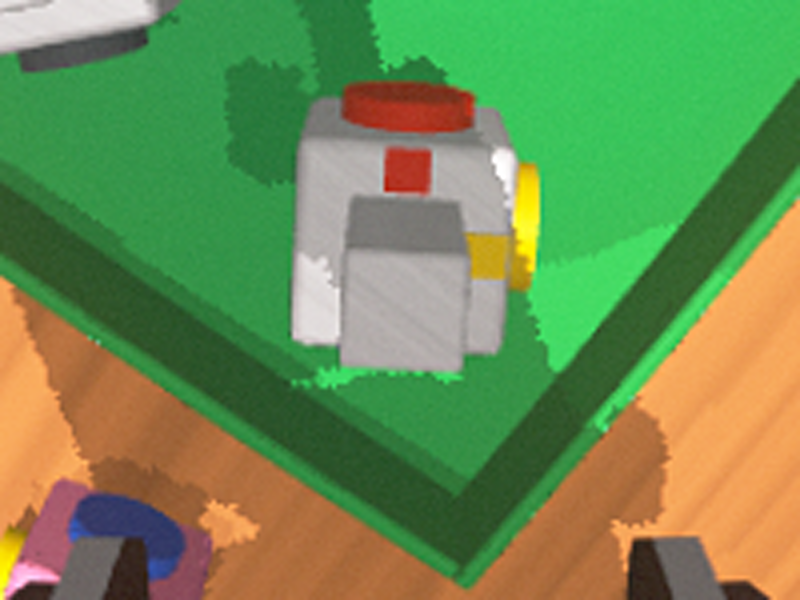

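The crop shows the capped valve, red square towards the top and yellow to the right, with its spigot top centred at crop (405,308). The fit predicted it to within 1 px.

Run:
```python
from tgt import *
import pickle
c=pickle.load(open("w3.pkl","rb"))
U=lambda x,y:(222+(x+.5)/4-.5,162+(y+.5)/4-.5)
q=[onz(c,*U(*p),.095,True) for p in((347,247),(468,250),(463,370),(342,367))]
e=[q[1]-q[0],q[2]-q[3]];print([np.linalg.norm(x) for x in e],[np.degrees(np.arctan2(x[1],x[0])) for x in e])
f=[q[0]-q[3],q[1]-q[2]];print([np.degrees(np.arctan2(x[1],x[0]))-90 for x in f])
m=np.mean(q,0);print(m)
yaw=np.mean([np.arctan2(x[1],x[0]) for x in e]+[np.arctan2(x[1],x[0])-np.pi/2 for x in f])
np.save("v.npy",np.r_[m[:2],yaw]);print(np.degrees(yaw),rows(np.r_[m[:2],.062],down(yaw),8))
```

```text
[np.float64(0.02083795153824835), np.float64(0.021392750656328664)] [np.float64(33.26582095021458), np.float64(33.20061484157158)]
[np.float64(31.89686861343023), np.float64(33.34057400234093)]
[ 0.58036617 -0.35731821  0.095     ]
32.92596960188933 [-0.009  0.004  0.685 -0.    -0.002  0.038]
```

```bash
python3 -m jog '[[0.2,-0.01,0.005,0.7,0,0,0.04],[0.2,-0.01,0.005,0.7,0,0,0.04],[0.2,-0.01,0.005,0.7,0,0,0.04],[0.2,-0.01,0.005,0.7,0,0,0.04],[0.2,-0.01,0.005,0.7,0,0,0.04],[0.2,-0.01,0.005,0.7,0,0,0.04],[0.2,-0.01,0.005,0.7,0,0,0.04],[0.2,-0.01,0.005,0.7,0,0,0.04],[0.2,0,0,0,0,0,0]]'
python3 - <<'E'
from tgt import *
v=np.load("v.npy");print(rows(np.r_[v[:2],.058],down(v[2]),1))
E
```

```text
t: 7.97
eef_pos: [0.581, -0.3538, 0.0574]
tool_rot: [[-0.546, 0.838, -0.003], [0.838, 0.546, 0.004], [0.005, -0.001, -1.0]]
wrist_force: [-0.4, -0.3, -1.2]
gripper_width: 0.595
grasp_force: 0.0
[-0.104 -0.096 -0.023 -0.007 -0.044  0.027]
```

```bash
python3 -m jog '[[0.2,-0.1,-0.1,-0.02,0,-0.04,0.03],[0.2,0,0,0,0,0,0],[-1,0,0,0,0,0,0],[-1,0,0,0,0,0,0],[-1,0,0,0,0,0,0],[-1,0,0,0,0,0,0],[-1,0,0,0,0,0,0],[-1,0,0,0,0,0,0]]' 70
```

```text
t: 8.63
eef_pos: [0.5831, -0.3611, 0.0649]
tool_rot: [[-0.542, 0.84, 0.008], [0.84, 0.542, -0.007], [-0.01, 0.003, -1.0]]
wrist_force: [-0.4, -0.3, 5.4]
gripper_width: 0.242
grasp_force: 69.5
```

```bash
python3 -m jog '[[-1,0,0,-0.4,0,0,0],[-1,0,0,-0.8,0,0,0],[-1,0,0,-0.8,0,0,0],[-1,0,0,-0.9,0,0,0],[-1,0,0,-0.9,0,0,0],[-1,0,0,-0.9,0,0,0],[-1,0,0,-0.9,0,0,0],[-1,0,0,0,0,0,0]]'
python3 - <<'E'
from tgt import *
import pickle
for k in("wrist","top"):
  c=viewer.read_camera(k);pickle.dump(c,open(k+"4.pkl","wb"))
  if k=="wrist":cv2.imwrite("pics/w4.png",c["color"][:,:,::-1])
E
```

```text
t: 9.3
eef_pos: [0.5832, -0.3606, 0.2085]
tool_rot: [[-0.542, 0.84, 0.012], [0.84, 0.542, -0.01], [-0.014, 0.005, -1.0]]
wrist_force: [1.5, 0.0, -1.8]
gripper_width: 0.244
grasp_force: 68.9
```

View pics/w4.png

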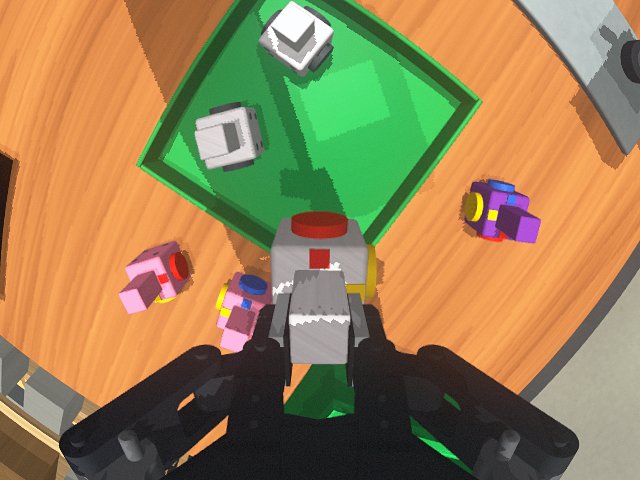

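Run:
```python
from tgt import *
import pickle
from scipy.optimize import least_squares as ls
c=pickle.load(open("wrist4.pkl","rb"));s=ctrl.get_state();R=s["tool_rot"];p=s["eef_pos"]
A=np.c_[[0,1,0],[1,0,0],[0,0,-1]].astype(float) # valve axes in tool: x=tool y, y=tool x
obs=[((-11,11,90),(290,312)),((11,11,90),(349,311)),((11,-11,90),(348,362)),((-11,-11,90),(292,363)),((-22,22,50),(273,250)),((22,22,50),(366,250))]
f=lambda q,full=1:np.concatenate([proj(c,p+R@(q[:3]+Ro.from_rotvec(q[3:]).as_matrix()@A@(np.array(a)/1000)),True)-b for a,b in obs])
r=ls(lambda q:f(np.r_[q,0,0,0]),[0,0,.06]);print(r.x,f(np.r_[r.x,0,0,0]).round(1))
r=ls(lambda q:np.r_[f(q),q[3:]/.03],np.r_[r.x,0,0,0]);print(r.x,f(r.x).round(1))
```

```text
[-0.0024498   0.00117501  0.06204364] [ 0.3  1.9  0.4  2.8 -0.8 -1.4  0.3 -2.3 -1.3 -0.9  1.  -0.9]
[-0.00477503  0.00155312  0.05994697 -0.00426008 -0.04325647 -0.00766038] [-0.4  0.5  0.6  1.2 -0.  -0.9 -0.1 -1.6 -1.5  0.6  1.3  0. ]
```

```bash
cat >> tgt.py <<'E'
A=np.c_[[0,1,0],[1,0,0],[0,0,-1]].astype(float);t=np.array([-.003,.001,.0605])
def show(cap,back=0,up=0):
    x={"red":-hy,"yellow":hx,"blue":hy}[cap];R=np.c_[x,np.cross(hz,x),hz]@A.T
    return F-(.028+back)*hx-(.025-up)*hz-R@t,R
def err(cap):
    s=ctrl.get_state();R=s["tool_rot"]@A;o=s["eef_pos"]+s["tool_rot"]@t
    n={"red":R[:,1],"yellow":R[:,0],"blue":-R[:,1]}[cap];c=o+.028*n+.025*R[:,2]
    print("cap-focus in head mm",(Rh.T@(c-F)*1000).round(1),"ang",np.degrees(np.arccos(n@hx)).round(1))
E
python3 - <<'E'
from tgt import *
p,R=show("red",.04,.02);print(p)
for n in(24,28,30):print(n,rows(p,R,n))
E
```

```text
[0.54392818 0.00056357 0.16556441]
24 [ 0.597 -0.449  0.164 -0.233  0.109  0.883]
28 [ 0.509 -0.389  0.14  -0.199  0.094  0.757]
30 [ 0.474 -0.364  0.131 -0.186  0.087  0.706]
```

```bash
python3 -m jog '[[-1,0.6,-0.45,0.1,-0.23,0.11,0.88],[-1,0.6,-0.45,0.1,-0.23,0.11,0.88],[-1,0.6,-0.45,0.1,-0.23,0.11,0.88],[-1,0.6,-0.45,0.1,-0.23,0.11,0.88],[-1,0.6,-0.45,0.1,-0.23,0.11,0.88],[-1,0.6,-0.45,0.1,-0.23,0.11,0.88],[-1,0.6,-0.45,0.1,-0.23,0.11,0.88],[-1,0.6,-0.45,0.1,-0.23,0.11,0.88],[-1,0.6,-0.45,0.1,-0.23,0.11,0.88],[-1,0.6,-0.45,0.1,-0.23,0.11,0.88],[-1,0.6,-0.45,0.1,-0.23,0.11,0.88],[-1,0.6,-0.45,0.1,-0.23,0.11,0.88]]'
python3 - <<'E'
from tgt import *
p,R=show("red",.04,.02)
for n in(12,14):print(n,rows(p,R,n))
print(ctrl.get_state()["qpos"])
E
```

```text
t: 10.4
eef_pos: [0.4432, -0.1933, 0.1729]
tool_rot: [[0.485, 0.832, 0.269], [0.837, -0.531, 0.132], [0.252, 0.162, -0.954]]
wrist_force: [-0.5, 0.3, -3.6]
gripper_width: 0.242
grasp_force: 69.0
12 [ 0.589 -0.446  0.218 -0.238  0.114  0.88 ]
14 [ 0.502 -0.386  0.187 -0.204  0.098  0.754]
[-0.68009696 -0.32392165  2.18532082  0.3001846   1.16506904 -0.23642834]
```

```bash
python3 -m jog '[[-1,0.59,-0.45,0.22,-0.24,0.11,0.88],[-1,0.59,-0.45,0.22,-0.24,0.11,0.88],[-1,0.59,-0.45,0.22,-0.24,0.11,0.88],[-1,0.59,-0.45,0.22,-0.24,0.11,0.88],[-1,0.59,-0.45,0.22,-0.24,0.11,0.88],[-1,0.59,-0.45,0.22,-0.24,0.11,0.88],[-1,0.59,-0.45,0.22,-0.24,0.11,0.88],[-1,0.59,-0.45,0.22,-0.24,0.11,0.88],[-1,0.59,-0.45,0.22,-0.24,0.11,0.88],[-1,0.59,-0.45,0.22,-0.24,0.11,0.88],[-1,0.59,-0.45,0.22,-0.24,0.11,0.88],[-1,0.59,-0.45,0.22,-0.24,0.11,0.88]]'
python3 - <<'E'
from tgt import *
err("red");print(rows(*show("red"),6))
E
```

```text
t: 11.4
eef_pos: [0.5417, 0.0007, 0.1634]
tool_rot: [[0.862, -0.128, 0.49], [-0.107, -0.992, -0.071], [0.495, 0.009, -0.869]]
wrist_force: [0.2, -1.0, -3.2]
gripper_width: 0.245
grasp_force: 69.2
cap-focus in head mm [-43.2  -0.   19.1] ang 0.7
[0.287 0.    0.127 0.006 0.009 0.017]
```

```bash
python3 -m jog '[[-1,0.29,0,0.13,0.01,0.01,0.02],[-1,0.29,0,0.13,0.01,0.01,0.02],[-1,0.29,0,0.13,0.01,0.01,0.02],[-1,0.29,0,0.13,0.01,0.01,0.02],[-1,0.29,0,0.13,0.01,0.01,0.02],[-1,0.29,0,0.13,0.01,0.01,0.02],[-1,0,0,0,0,0,0],[-1,0,0,0,0,0,0]]'
python3 - <<'E'
from tgt import *
err("red");print(rows(*show("red"),1))
import pickle
o={}
for k in("wrist","scene","top"):o[k]=viewer.read_camera(k)
pickle.dump(o,open("c5.pkl","wb"));im=o["wrist"]["color"][:,:,::-1]
s=ctrl.get_state();tt=s["eef_pos"];R=s["tool_rot"]@A;org=tt+s["tool_rot"]@t
V=lambda *q:org+R@(np.array(q)/1000)
w=o["wrist"];print("focus",proj(w,F,True),"cap red",proj(w,V(0,28,25),True),"cap edges",proj(w,V(-14,28,25),True),proj(w,V(14,28,25),True),"spigot",[proj(w,V(a*11,b*11,90),True).round(1) for a,b in((-1,1),(1,1),(1,-1),(-1,-1))],"block",[proj(w,V(a*22,22,50),True).round(1) for a in(-1,1)])
a=cv2.resize(im[170:370,220:420],(600,600),interpolation=cv2.INTER_CUBIC)
sc=o["scene"]["color"][:,:,::-1];print("scene focus",proj(o["scene"],F))
tp=o["top"]["color"][:,:,::-1];u,v=proj(o["top"],F).astype(int);print("top",u,v)
out=np.zeros((600,800,3),np.uint8);out[:,:600]=a;out[:200,600:]=cv2.resize(tp[v-33:v+33,u-33:u+33],(200,200));u,v=proj(o["scene"],F).astype(int);out[200:400,600:]=cv2.resize(sc[v-50:v+50,u-50:u+50],(200,200))
cv2.imwrite("pics/w5.png",out)
E
```

```text
t: 12.07
eef_pos: [0.5913, -0.0072, 0.173]
tool_rot: [[0.855, -0.133, 0.502], [-0.115, -0.991, -0.065], [0.506, -0.002, -0.862]]
wrist_force: [-0.3, 0.9, -3.6]
gripper_width: 0.241
grasp_force: 69.5
cap-focus in head mm [ 5.5 -1.2  2.6] ang 0.4
[-0.212 -0.052  0.096 -0.028 -0.069  0.011]
focus [316.84988032 242.4762702 ] cap red [318.3274488  235.17763048] cap edges [290.55593188 235.18020326] [346.09842055 235.18939309] spigot [array([287.8, 334.8]), array([348.9, 334.8]), array([346.6, 381.2]), array([290.1, 381.2])] block [array([269.2, 264.8]), array([367.5, 264.9])]
scene focus [330.31713039 277.10688222]
top 299 211
```

View pics/w5.png

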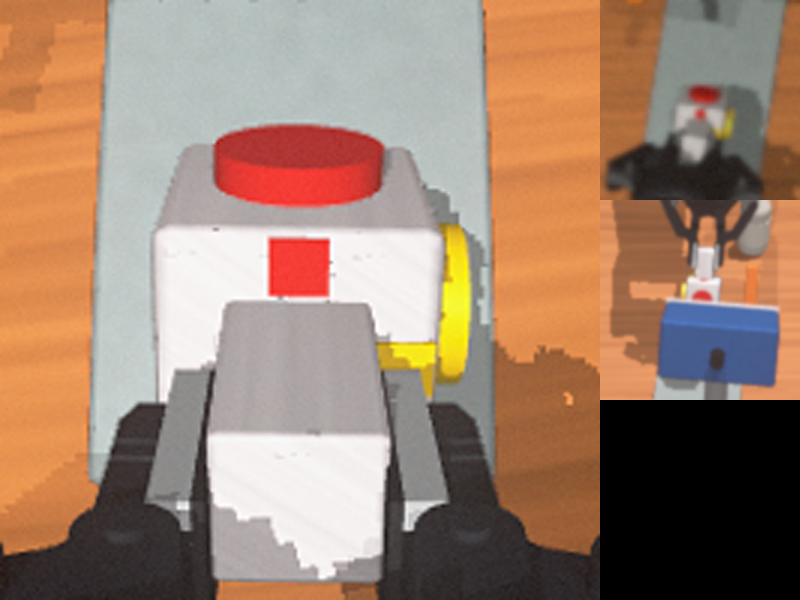

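Run:
```python
from tgt import *
import pickle
s=ctrl.get_state();R=s["tool_rot"];print(s["t"],s["eef_pos"],np.abs(s["joint_velocities"]).max())
err("red")
d=pickle.load(open("cam0.pkl","rb"))["wrist"]
R0=np.array([[-9.44143811e-01,3.29532672e-01,-8.25954300e-04],[3.29533674e-01,9.44141875e-01,-1.91756155e-03],[1.47918861e-04,-2.08263362e-03,-9.99997820e-01]])
print("t0",R0.T@(d["eye"]-np.array([.21398,.61312,.23005])))
c=pickle.load(open("c5.pkl","rb"))["wrist"];print("now",R.T@(c["eye"]-s["eef_pos"]))
print(Ro.from_matrix((R0.T@d["orientation"]).T@(R.T@c["orientation"])).as_rotvec(degrees=True))
c=pickle.load(open("wrist4.pkl","rb"));R4=np.array([[-0.542,0.84,0.012],[0.84,0.542,-0.01],[-0.014,0.005,-1.0]])
print("w4",R4.T@(c["eye"]-np.array([.5832,-.3606,.2085])))
```

```text
12.2167 [ 0.59065702 -0.00673155  0.17268745] 0.0037501630149508894
cap-focus in head mm [ 4.8 -0.8  2.7] ang 0.4
t0 [ 0.07979072 -0.00048031 -0.1431913 ]
now [ 0.08148422  0.0009755  -0.14277511]
[ 0.06238009 -0.05887476 -0.03100639]
w4 [ 7.95870870e-02 -1.21099219e-04 -1.43154663e-01]
```

Run:
```python
from tgt import *
import pickle
from scipy.optimize import least_squares as ls
# nominal camera in tool (averaged), so state noise drops out: tool pose taken from the camera pose
d=pickle.load(open("cam0.pkl","rb"))["wrist"]
R0=np.array([[-9.44143811e-01,3.29532672e-01,-8.25954300e-04],[3.29533674e-01,9.44141875e-01,-1.91756155e-03],[1.47918861e-04,-2.08263362e-03,-9.99997820e-01]])
Rc=R0.T@d["orientation"];e=np.array([.0800,0,-.1431])
U=lambda x,y:(220+(x+.5)/3-.5,170+(y+.5)/3-.5)
o5=[((-11,11,90),U(210,432)),((11,11,90),U(389,433)),((11,-11,90),U(386,579)),((-11,-11,90),U(215,580)),((-22,22,50),U(156,226)),((22,22,50),U(441,232)),((-14,28,25),U(215,150)),((14,28,25),U(384,152)),((-11,11,50),U(226,303)),((11,11,50),U(370,303))]
o4=[((-11,11,90),(290,312)),((11,11,90),(349,311)),((11,-11,90),(348,362)),((-11,-11,90),(292,363)),((-22,22,50),(273,250)),((22,22,50),(366,250))]
for nm,obs in(("w4",o4),("w5",o5)):
  c=dict(intrinsics=d["intrinsics"],eye=e,orientation=Rc)
  f=lambda q:np.concatenate([proj(c,q[:3]+Ro.from_rotvec(q[3:]).as_matrix()@A@(np.array(a)/1000),True)-b for a,b in obs])
  r=ls(lambda q:f(np.r_[q,0,0,0]),[0,0,.06]);print(nm,r.x.round(4),f(np.r_[r.x,0,0,0]).round(1))
  r=ls(f,np.r_[r.x,0,0,0]);print(r.x.round(4),f(r.x).round(1))
```

```text
w4 [0.0002 0.0004 0.0673] [ 0.1  1.6  0.4  2.6 -0.8 -1.2  0.1 -2.2 -1.1 -0.7  1.3 -0.7]
[-0.0022  0.0007  0.0651 -0.0027 -0.0446 -0.0094] [-0.5  0.2  0.6  0.8  0.1 -0.8 -0.1 -1.4 -1.5  0.9  1.4  0.2]
w5 [0.0025 0.0003 0.0632] [-0.8 -0.1  0.9 -0.4 -0.5 -0.4 -0.4 -0.7 -1.3  2.5  1.8  0.5  0.3  0.1
 -0.7 -0.5  0.3 -0.5  0.4 -0.5]
[ 0.0027 -0.      0.0635  0.0046  0.0045  0.0077] [-0.4  0.1  1.1  0.  -0.7 -0.4 -0.4 -0.9 -1.2  2.2  1.7  0.8  0.3 -0.2
 -0.8 -0.5  0.2 -0.7  0.2 -0.4]
```

```bash
sed -i 's/t=np.array(\[.*\])/t=np.array([.0026,0,.0633])/' tgt.py
python3 - <<'E'
from tgt import *
err("red");print(rows(*show("red"),1))
E
```

```text
cap-focus in head mm [10.4  0.3 -0.1] ang 0.4
[-0.404  0.003 -0.014 -0.031 -0.067  0.015]
```

Correct, then hold still for more than 1 s.

```bash
python3 -m jog '[[-1,-0.2,0,0,0,-0.03,0],[-1,-0.2,0,0,0,-0.03,0],[-1,0,0,0,0,0,0],[-1,0,0,0,0,0,0],[-1,0,0,0,0,0,0]]'; python3 -c "
from tgt import *
err('red')"; python3 -m jog '[[-1,0,0,0,0,0,0],[-1,0,0,0,0,0,0],[-1,0,0,0,0,0,0],[-1,0,0,0,0,0,0],[-1,0,0,0,0,0,0],[-1,0,0,0,0,0,0],[-1,0,0,0,0,0,0],[-1,0,0,0,0,0,0],[-1,0,0,0,0,0,0],[-1,0,0,0,0,0,0],[-1,0,0,0,0,0,0],[-1,0,0,0,0,0,0]]'
python3 - <<'E'
from tgt import *
err("red")
print(rows(*show("red",.02),2))
print(rows(*show("yellow"),18))
E
```

```text
t: 12.63
eef_pos: [0.5824, -0.0054, 0.1679]
tool_rot: [[0.858, -0.132, 0.497], [-0.115, -0.991, -0.064], [0.501, -0.002, -0.865]]
wrist_force: [0.0, 0.7, -2.8]
gripper_width: 0.242
grasp_force: 69.5
cap-focus in head mm [ 0.5  0.4 -0.2] ang 0.1
t: 13.63
eef_pos: [0.5825, -0.0055, 0.1678]
tool_rot: [[0.858, -0.132, 0.497], [-0.115, -0.991, -0.064], [0.501, -0.002, -0.865]]
wrist_force: [0.1, -0.9, -3.5]
gripper_width: 0.244
grasp_force: 69.5
cap-focus in head mm [ 0.6  0.4 -0.3] ang 0.1
[-0.41   0.004 -0.007 -0.016 -0.006  0.008]
[-0.001  0.009 -0.001 -0.001 -0.002 -0.832]
```

```bash
python3 -m jog '[[-1,0,0.01,0,0,0,-0.83],[-1,0,0.01,0,0,0,-0.83],[-1,0,0.01,0,0,0,-0.83],[-1,0,0.01,0,0,0,-0.83],[-1,0,0.01,0,0,0,-0.83],[-1,0,0.01,0,0,0,-0.83],[-1,0,0.01,0,0,0,-0.83],[-1,0,0.01,0,0,0,-0.83],[-1,0,0.01,0,0,0,-0.83],[-1,0,0.01,0,0,0,-0.83],[-1,0,0.01,0,0,0,-0.83],[-1,0,0.01,0,0,0,-0.83]]';  python3 -m jog '[[-1,0,0.01,0,0,0,-0.83],[-1,0,0.01,0,0,0,-0.83],[-1,0,0.01,0,0,0,-0.83],[-1,0,0.01,0,0,0,-0.83],[-1,0,0.01,0,0,0,-0.83],[-1,0,0.01,0,0,0,-0.83],[-1,0,0,0,0,0,0],[-1,0,0,0,0,0,0]]'
python3 - <<'E'
from tgt import *
err("yellow");print(rows(*show("yellow"),1))
E
```

```text
t: 14.63
eef_pos: [0.5833, -0.0082, 0.1685]
tool_rot: [[0.543, 0.677, 0.497], [0.801, -0.595, -0.064], [0.252, 0.433, -0.865]]
wrist_force: [0.1, 0.2, -4.0]
gripper_width: 0.243
grasp_force: 69.7
t: 15.3
eef_pos: [0.5844, -0.0088, 0.1692]
tool_rot: [[0.139, 0.857, 0.497], [0.99, -0.124, -0.064], [0.006, 0.501, -0.865]]
wrist_force: [-0.5, 0.7, -3.5]
gripper_width: 0.242
grasp_force: 69.6
cap-focus in head mm [ 0.8 -0.3 -0.3] ang 0.4
[ 0.008 -0.028 -0.012  0.013 -0.032 -0.064]
```

Yellow is on target, so I hold it for 1 s and then turn to blue.

```bash
python3 -m jog '[[-1,0,0,0,0,0,0],[-1,0,0,0,0,0,0],[-1,0,0,0,0,0,0],[-1,0,0,0,0,0,0],[-1,0,0,0,0,0,0],[-1,0,0,0,0,0,0],[-1,0,0,0,0,0,0],[-1,0,0,0,0,0,0],[-1,0,0,0,0,0,0],[-1,0,0,0,0,0,0],[-1,0,0,0,0,0,0],[-1,0,0,0,0,0,0]]'
python3 - <<'E'
from tgt import *
err("yellow");print(rows(*show("blue"),18))
E
```

```text
t: 16.3
eef_pos: [0.5844, -0.0088, 0.1692]
tool_rot: [[0.137, 0.857, 0.497], [0.991, -0.121, -0.064], [0.005, 0.501, -0.865]]
wrist_force: [0.2, 1.2, -2.9]
gripper_width: 0.245
grasp_force: 69.6
cap-focus in head mm [ 0.7 -0.2 -0.3] ang 0.3
[ 0.002  0.008 -0.001  0.002 -0.001 -0.836]
```

```bash
python3 -m jog '[[-1,0,0.01,0,0,0,-0.84],[-1,0,0.01,0,0,0,-0.84],[-1,0,0.01,0,0,0,-0.84],[-1,0,0.01,0,0,0,-0.84],[-1,0,0.01,0,0,0,-0.84],[-1,0,0.01,0,0,0,-0.84],[-1,0,0.01,0,0,0,-0.84],[-1,0,0.01,0,0,0,-0.84],[-1,0,0.01,0,0,0,-0.84],[-1,0,0.01,0,0,0,-0.84],[-1,0,0.01,0,0,0,-0.84],[-1,0,0.01,0,0,0,-0.84]]';  python3 -m jog '[[-1,0,0.01,0,0,0,-0.84],[-1,0,0.01,0,0,0,-0.84],[-1,0,0.01,0,0,0,-0.84],[-1,0,0.01,0,0,0,-0.84],[-1,0,0.01,0,0,0,-0.84],[-1,0,0.01,0,0,0,-0.84],[-1,0,0,0,0,0,0],[-1,0,0,0,0,0,0]]'
python3 - <<'E'
from tgt import *
err("blue");print(rows(*show("blue"),1))
E
```

```text
t: 17.3
eef_pos: [0.5868, -0.0078, 0.1705]
tool_rot: [[-0.68, 0.539, 0.497], [0.59, 0.805, -0.064], [-0.435, 0.25, -0.865]]
wrist_force: [-1.0, -0.2, -3.6]
gripper_width: 0.243
grasp_force: 69.6
t: 17.97
eef_pos: [0.5873, -0.0064, 0.1707]
tool_rot: [[-0.858, 0.128, 0.497], [0.111, 0.992, -0.064], [-0.501, 0.0, -0.865]]
wrist_force: [0.3, -1.2, -3.9]
gripper_width: 0.251
grasp_force: 69.6
cap-focus in head mm [ 1.1  0.3 -0.3] ang 0.3
[ 0.042  0.001 -0.012  0.032  0.013  0.055]
```

```bash
python3 -m jog '[[-1,0,0,0,0,0,0],[-1,0,0,0,0,0,0],[-1,0,0,0,0,0,0],[-1,0,0,0,0,0,0],[-1,0,0,0,0,0,0],[-1,0,0,0,0,0,0],[-1,0,0,0,0,0,0],[-1,0,0,0,0,0,0],[-1,0,0,0,0,0,0],[-1,0,0,0,0,0,0],[-1,0,0,0,0,0,0],[-1,0,0,0,0,0,0]]'
cat >> tgt.py <<'E'
def put(h): # valve underside at height h over the table
    R=down(np.radians(60));xy=pt[:2]+(Rz(pt[2])@[.02,-.035,0])[:2];return np.r_[xy,h]-R@t,R
E
python3 - <<'E'
from tgt import *
err("blue");s=ctrl.get_state();print(put(.11))
s2=dict(s);s2["eef_pos"]=s["eef_pos"]-.03*hx
for n in(12,14):print(rows(*put(.11),n,s2))
E
```

```text
t: 18.97
eef_pos: [0.5873, -0.0064, 0.1707]
tool_rot: [[-0.859, 0.127, 0.497], [0.109, 0.992, -0.064], [-0.501, -0.001, -0.865]]
wrist_force: [-0.4, -0.3, -3.1]
gripper_width: 0.248
grasp_force: 69.6
cap-focus in head mm [ 1.1  0.3 -0.3] ang 0.5
(array([0.55478931, 0.24322056, 0.1733    ]), array([[-0.8660254,  0.5      ,  0.       ],
       [ 0.5      ,  0.8660254,  0.       ],
       [ 0.       ,  0.       , -1.       ]]))
[ 0.252  0.782 -0.122  0.082  0.412  0.309]
[ 0.218  0.669 -0.104  0.07   0.353  0.264]
```

```bash
python3 -m jog '[[-1,0.6,0,0,0,0,0],[-1,0.6,0,0,0,0,0],[-1,0.25,0.78,-0.12,0.08,0.41,0.31],[-1,0.25,0.78,-0.12,0.08,0.41,0.31],[-1,0.25,0.78,-0.12,0.08,0.41,0.31],[-1,0.25,0.78,-0.12,0.08,0.41,0.31],[-1,0.25,0.78,-0.12,0.08,0.41,0.31],[-1,0.25,0.78,-0.12,0.08,0.41,0.31],[-1,0.25,0.78,-0.12,0.08,0.41,0.31],[-1,0.25,0.78,-0.12,0.08,0.41,0.31],[-1,0.25,0.78,-0.12,0.08,0.41,0.31],[-1,0.25,0.78,-0.12,0.08,0.41,0.31]]'
python3 - <<'E'
from tgt import *
print(rows(*put(.11),2));print(rows(*put(.11),3))
E
```

```text
t: 19.97
eef_pos: [0.5492, 0.2032, 0.1678]
tool_rot: [[-0.892, 0.444, 0.086], [0.444, 0.896, -0.023], [-0.088, 0.018, -0.996]]
wrist_force: [0.3, 0.7, -3.4]
gripper_width: 0.242
grasp_force: 69.7
[ 0.261  0.763 -0.116  0.098  0.417  0.299]
[ 0.177  0.508 -0.077  0.065  0.278  0.199]
```

```bash
python3 -m jog '[[-1,0.18,0.51,-0.08,0.06,0.28,0.2],[-1,0.18,0.51,-0.08,0.06,0.28,0.2],[-1,0.18,0.51,-0.08,0.06,0.28,0.2],[-1,0,0,0,0,0,0],[-1,0,0,0,0,0,0]]'
python3 - <<'E'
from tgt import *
print(rows(*put(.012),8))
import pickle
c=viewer.read_camera("wrist");cv2.imwrite("pics/w6.png",c["color"][:,:,::-1])
E
```

```text
t: 20.38
eef_pos: [0.555, 0.2424, 0.1732]
tool_rot: [[-0.867, 0.498, 0.002], [0.498, 0.867, 0.001], [-0.002, 0.002, -1.0]]
wrist_force: [0.4, -0.7, -3.7]
gripper_width: 0.244
grasp_force: 69.9
[0.003 0.003 0.49  0.002 0.002 0.002]
```

View pics/w6.png

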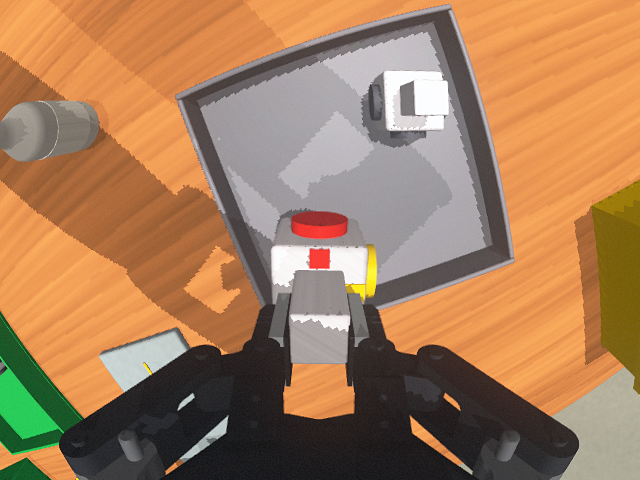

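The valve still sits square in the grip, over a free part of the grey tray. bare_c is clear of it at (410,105), so I lower.

```bash
python3 -m jog '[[-1,0,0,0.5,0,0,0],[-1,0,0,0.5,0,0,0],[-1,0,0,0.5,0,0,0],[-1,0,0,0.5,0,0,0],[-1,0,0,0.5,0,0,0],[-1,0,0,0.5,0,0,0],[-1,0,0,0.5,0,0,0],[-1,0,0,0.4,0,0,0],[-1,0,0,0,0,0,0],[-1,0,0,0,0,0,0]]'
```

```text
t: 21.27
eef_pos: [0.5539, 0.242, 0.0747]
tool_rot: [[-0.866, 0.499, -0.001], [0.499, 0.866, 0.0], [0.001, -0.0, -1.0]]
wrist_force: [-0.5, 0.4, -3.1]
gripper_width: 0.245
grasp_force: 69.8
```

```bash
python3 -m jog '[[-1,0,0,0.06,0,0,0],[-1,0,0,0.06,0,0,0],[-1,0,0,0,0,0,0],[-1,0,0,0,0,0,0]]'
```

```text
t: 21.6
eef_pos: [0.5547, 0.2423, 0.0733]
tool_rot: [[-0.866, 0.499, 0.002], [0.499, 0.866, 0.001], [-0.001, 0.002, -1.0]]
wrist_force: [-0.3, 0.2, -4.6]
gripper_width: 0.247
grasp_force: 69.8
```

```bash
python3 -m jog '[[-1,0,0,0.06,0,0,0],[-1,0,0,0.06,0,0,0],[-1,0,0,0,0,0,0],[-1,0,0,0,0,0,0]]';python3 -m jog '[[-1,0,0,0.05,0,0,0],[-1,0,0,0,0,0,0],[-1,0,0,0,0,0,0]]';python3 -m jog '[[-1,0,0,0.05,0,0,0],[-1,0,0,0,0,0,0],[-1,0,0,0,0,0,0]]'
```

```text
t: 21.93
eef_pos: [0.5542, 0.2421, 0.0695]
tool_rot: [[-0.866, 0.499, 0.0], [0.499, 0.866, 0.001], [-0.0, 0.001, -1.0]]
wrist_force: [-0.2, 0.9, -3.4]
gripper_width: 0.244
grasp_force: 69.8
t: 22.18
eef_pos: [0.5543, 0.2421, 0.0683]
tool_rot: [[-0.866, 0.499, 0.001], [0.499, 0.866, 0.001], [-0.0, 0.001, -1.0]]
wrist_force: [0.1, 0.3, -3.7]
gripper_width: 0.243
grasp_force: 69.8
t: 22.43
eef_pos: [0.5543, 0.2421, 0.067]
tool_rot: [[-0.866, 0.499, 0.001], [0.499, 0.866, 0.001], [-0.0, 0.001, -1.0]]
wrist_force: [0.7, -1.4, -4.0]
gripper_width: 0.243
grasp_force: 69.8
```

Not in contact yet; I continue in 1 mm steps.

```bash
python3 -m jog '[[-1,0,0,0.04,0,0,0],[-1,0,0,0,0,0,0],[-1,0,0,0,0,0,0]]'|sed -n '2p;4p';python3 -m jog '[[-1,0,0,0.04,0,0,0],[-1,0,0,0,0,0,0],[-1,0,0,0,0,0,0]]'|sed -n '2p;4p'
```

```text
eef_pos: [0.5543, 0.2421, 0.0661]
wrist_force: [0.2, -1.0, -3.5]
eef_pos: [0.5544, 0.2422, 0.0652]
wrist_force: [0.6, 0.1, -3.6]
```

```bash
python3 -m jog '[[-1,0,0,0.03,0,0,0],[-1,0,0,0,0,0,0],[-1,0,0,0,0,0,0]]'|sed -n '2p;4p';python3 -m jog '[[-1,0,0,0.03,0,0,0],[-1,0,0,0,0,0,0],[-1,0,0,0,0,0,0]]'|sed -n '2p;4p'
```

```text
eef_pos: [0.5545, 0.2422, 0.0651]
wrist_force: [-2.6, -1.5, 1.3]
eef_pos: [0.5546, 0.2422, 0.0651]
wrist_force: [-4.4, -2.5, 5.6]
```

Contact with the floor: the height stopped changing and the force rose. I release and retreat.

```bash
python3 -m jog '[[-0.2,0,0,0,0,0,0],[0.1,0,0,0,0,0,0],[0.2,0,0,0,0,0,0],[0.2,0,0,0,0,0,0],[0.2,0,0,0,0,0,0],[0.2,0,0,-0.2,0,0,0],[0.2,0,0,-0.5,0,0,0],[0.2,0,0,-0.9,0,0,0],[0.2,0,0,-0.9,0,0,0],[0.2,0,0,-0.9,0,0,0],[0.2,0,0,-0.9,0,0,0],[0.2,0,0,0,0,0,0]]' 20
python3 - <<'E'
from tgt import *
c=viewer.read_camera("wrist");w=c["color"][:,:,::-1]
q=viewer.read_camera("top")["color"][120:300,150:450,::-1]
cv2.imwrite("pics/w7.png",np.vstack([cv2.resize(w[60:360],(640,300)),cv2.resize(q[:,:],(480,288),interpolation=cv2.INTER_CUBIC)[:, :480] if 0 else cv2.copyMakeBorder(cv2.resize(q,(480,288),interpolation=cv2.INTER_CUBIC),0,0,0,160,cv2.BORDER_CONSTANT)]))
E
```

```text
t: 24.43
eef_pos: [0.5576, 0.2432, 0.1789]
tool_rot: [[-0.866, 0.499, 0.012], [0.499, 0.866, 0.004], [-0.008, 0.01, -1.0]]
wrist_force: [0.4, -0.6, 1.8]
gripper_width: 0.602
grasp_force: 0.0
```

View pics/w7.png

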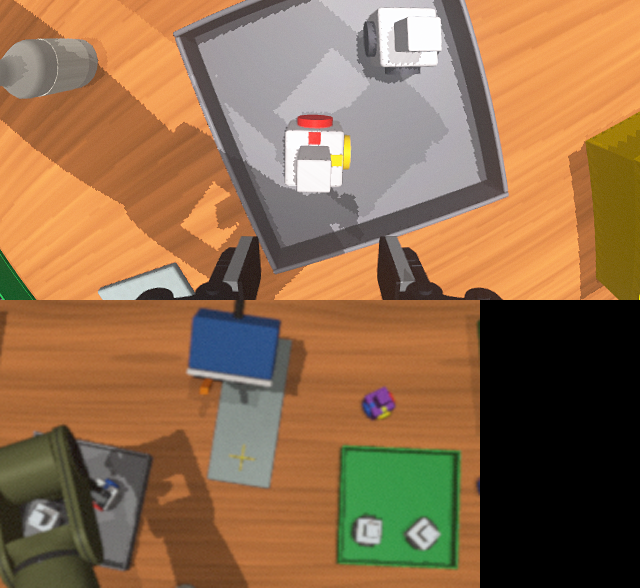

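The valve stands upright on the grey tray floor at (315,155), well away from bare_c. In the top view the orange tab is at the open end, and the bare bodies have not moved. The gripper is clear, so I hand in.

```bash
python3 -c "
from rig import order
print(order.sign_off())"
```

```text
the job is handed in; nothing more can be done
None
```

The job is handed in, with no verdict returned: the shutter is open at its end stop, red, yellow and blue were each held at the focus for a second (within about 1 mm by my measurements), and the valve stands upright on the grey tray floor.

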